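# Palette dish back to its own slot

## Task

The round palette dish was left in the wrong slot of the plywood rack. Slide it out along the desk, without picking it up or tipping it, and slide it fully home against the back wall of its own slot, the one whose raised mark is round. Leave the square dish, the oblong dish and the jar where they are.

Things in the scene. Friction and masses are not known exactly. Their poses are not given: they have to be found in the camera images.
- round_dish: loose round open-topped white ceramic palette dish, about 0.18 kg: outside diameter 78 mm at the rim and 74 mm at the foot, 30 mm high, wall 4 mm, floor 5 mm thick, empty, so closed fingertips can reach in and drag it by its wall. Origin: centre of its underside; z up. It starts in a slot that is not its own
- rack: fixed rack of three plywood slots side by side at 104 mm pitch, in any order, open on top and towards the robot. Behind each slot's back wall is a ledge 30 mm high, 53 mm deep, with a raised dark-steel mark 4 mm high (66 mm behind the slot's origin). Origin: on the desk, at the middle slot's origin; x into the slots. A rail 34 mm high closes the rear at x = +107 mm
- slot_round: fixed plywood slot whose ledge mark is a round disc, 38 mm in diameter. Inside 92 mm wide; side walls 6 mm thick, 22 mm high, from x = -43 to +40 mm; back wall face at x = +40 mm; floor is the bare desk. Origin: on the desk, mid-width, where the round dish's centre comes when fully home; x points into the slot (mouth to back wall), y across, z up
- slot_square: fixed plywood slot whose ledge mark is a square, 34 by 34 mm. Inside 92 mm wide; side walls 6 mm thick, 22 mm high, from x = -43 to +40 mm; back wall face at x = +40 mm; floor is the bare desk. Origin: on the desk, mid-width, where the round dish's centre comes when fully home; x points into the slot (mouth to back wall), y across, z up
- slot_oblong: fixed plywood slot whose ledge mark is an oblong bar, 50 mm across (y) by 18 mm. Inside 92 mm wide; side walls 6 mm thick, 22 mm high, from x = -43 to +40 mm; back wall face at x = +40 mm; floor is the bare desk. Origin: on the desk, mid-width, where the round dish's centre comes when fully home; x points into the slot (mouth to back wall), y across, z up
- square_dish: loose bystander: square open white ceramic dish, 74 x 74 mm, 30 mm high, off to one side of the rack. Origin: centre of its underside
- oblong_dish: loose bystander: oblong open white ceramic dish, 50 x 80 mm, 30 mm high, off to the other side. Origin: centre of its underside
- jar: loose bystander: glass jar with black cap and paper band, 60 mm in diameter, 85 mm high, to the right of the rack. Origin: centre of its underside
Not all that is in view belongs to the job. Leave any black or purple look-alike of the round_dish alone. Leave any orange or purple look-alike of the slot_round alone.

How it is judged:
By the outcome, as a careful person would: the job done as asked, in the order asked, and still so for the second after the job is handed in, with the robot touching nothing.
It also fails if it takes over 56 s, if anything falls off the work surface, if the arm or the gripper's body presses on something with over 40 N, if the wrist force passes 120 N, or if a joint passes its speed limit or range.

## Robot

A 6-joint arm with a two-finger parallel gripper is mounted at the origin on the work surface. World frame = base frame: x ahead of the robot, y to its left, z up, the work surface at z = 0. Lengths are in m, angles in rad, forces in N, time in s.
With the tool pointing down it reaches from about 0.3 to 0.775 m from the base axis. Payload 14.6 kg.
Tool frame: the origin (TCP) lies midway between the tips of the shut fingers; the grasp point (between the pads) lies 19 mm behind it (tcp_to_grasp is the distance from the TCP to the grasp point, in m); z points along the fingers, y is the line along which they close (so a half turn about z gives the same grasp; the last joint's range is limited). The gripper opens to 94 mm and grips with 3 to 60 N. Pads are 16 mm wide; open, the fingers measure 119 mm over their backs; the gripper's body (75 mm by 177 mm) begins 78 mm behind the grasp point.
Start: joints at [-1.215, 0.3, 1.521, -0, 1.321, -0.067], TCP at [0.226, -0.502, 0.175] pointing down, gripper open.
Joint ranges: [-3.03, 3.03], [-0.79, 2.21], [0.23, 2.52], [-1.04, 4.18], [0, 3.07], [-2.55, 2.55]. Speed limits (rad/s): [2.22, 2.22, 2.57, 3.14, 3.14, 3.14].

## Interface

Orientations are given as [roll, pitch, yaw] about the fixed x, y, z axes, in that order (R = Rz(yaw) Ry(pitch) Rx(roll)).
In Python, from station import * gives the robot as it stands.
- The arm moves only by the tool send_rows, never from a script. Its argument "motion" is a list of rows, each a list of 3 entries, a list of its own where there are three numbers: the shift along the tool's x, y, z in units of 0.03 m (1.0 is 0.03 m), then the turn, a rotation vector about the tool's x, y, z in units of 0.12 rad (1.0 is 0.12 rad), then the opening, from -1 (shut) to 1 (fully open). In form: [[[x, y, z], [rx, ry, rz], grip], ...]. A call has 1 to 12 rows; each row shifts and turns the commanded pose from where the row before left it, along the tool's axes as they then stand; what a row does not reach is not made up. A row lasts 1/10 s, in which the tool goes at most 50 mm and 8.59 degrees, less where a joint would pass 70% of its speed; a pose out of reach is approached as far as the arm can. A call with a number of a shift or a turn outside -1 to 1 is refused whole. A call with a gripper value outside its range is refused whole. The fingers move at their own pace and stop on an object; "squeeze" is the grip in N (left out, the last holds). Time passes only in rows, so rows that do not move let the fingers close. It gives the time, the measured TCP pose, the force, the opening and the grip force at its end, in the units of the state.
- get_obs(): the state, without advancing time (a new reading comes with each control period).
- camera(name): name is "scene" or "top"; returns a dict with "pixels" (384x512x3 uint8, red, green, blue), "depth" (384x512 float32, m along the optical axis (not along the pixel's ray), 0 where there is no reading), "fx", "fy", "cx", "cy" (pixels), "rvec" (rotation vector, rad) and "tvec" (3), from world to camera coordinates, as OpenCV has them. Camera axes: x right, y down, z forward; pixel columns grow to the right and rows downward; lengths in m; the calibration is good to about 2 mm. A picture is of the moment at which its call begins.
- hand_in(): hands the job in; it is judged then, once.
The state is a dict: "time_s": time; "qpos": joint angles; "joint_vel": joint speeds; "tau": joint torques, N m; "ee_pos": TCP position; "eef_rot": TCP orientation; "force": force on the tool from outside, world axes, zero at the start; "moment": the same for the moment, N m; "grip_width": finger opening in m; "grip_force": force on a finger pad.
Only numpy, scipy, OpenCV 4.12 (cv2) and the standard library are available. Lean on these libraries where they do the work, as an engineer would, in place of code of your own. Each camera call takes 0.05 s, during which the arm holds its last target. There are 200 camera calls.

## Working session

There is one attempt and no reset: what is moved stays moved. The work goes in short steps, Python scripts to look and compute and a tool call to move; the robot and the scene stay as the last step left them, time stands still between calls to the robot, and variables do not carry over. Pictures are saved under pics/ and viewed, at most 10 in all, crops included, and the job is handed in when it is done.

Besides the shell and the picture viewer there is one more tool, called as name(argument=value, ...) on one line, values as JSON. send_rows: Moves the arm, as the interface text tells. Its arguments: {"type":"object","properties":{"motion":{"type":"array"},"squeeze":{"type":"number"}},"required":["motion"]}

```bash
mkdir -p pics; cat > h.py <<'E'
from station import *
import numpy as np, cv2
def snap(n,f):
    c=camera(n); cv2.imwrite('pics/'+f,c['pixels'][:,:,::-1]); np.savez('pics/'+n,**c); return c
def load(n): return dict(np.load('pics/'+n+'.npz'))
def ray(c,u,v):
    R=cv2.Rodrigues(c['rvec'])[0]; o=-R.T@np.ravel(c['tvec'])
    d=R.T@np.array([(u-c['cx'])/c['fx'],(v-c['cy'])/c['fy'],1]); return o,d
def onz(c,u,v,z):
    o,d=ray(c,u,v); return o+d*(z-o[2])/d[2]
def dep(c):
    R=cv2.Rodrigues(c['rvec'])[0]; v,u=np.mgrid[:384,:512]; Z=c['depth']
    P=np.stack([(u-c['cx'])/c['fx']*Z,(v-c['cy'])/c['fy']*Z,Z],-1)
    return (P-np.ravel(c['tvec']))@R
E
python3 - <<'E'
from h import *
for n in('top','scene'):
    c=snap(n,n+'0.png'); print(n,ray(c,256,192),c['fx'])
print(get_obs())
E
```

```text
top (array([ 0.40823519, -0.02524774,  1.55927067]), array([ 0.08907075,  0.0233222 , -0.9958872 ])) 485.8491510999264
scene (array([ 1.20768821, -0.57319075,  0.97042199]), array([-0.51573225,  0.47847063, -0.71094629])) 465.6438388382693
{'time_s': 0.1, 'qpos': array([-1.21460948e+00,  3.00433488e-01,  1.52147878e+00, -3.03651835e-05,
        1.32071354e+00, -6.65962576e-02]), 'joint_vel': array([ 3.79898465e-04, -2.23462712e-03, -1.49856701e-03,  7.79131025e-05,
        2.09043260e-03,  8.21391072e-04]), 'tau': array([ 1.91109444e-03, -5.32643867e+01, -3.53282368e+01,  7.10166176e-02,
        2.35077215e-02, -4.65690641e-05]), 'ee_pos': array([ 0.225567  , -0.50133717,  0.17455026]), 'eef_rot': array([-3.14055983e+00, -3.94057167e-05,  4.22790612e-01]), 'force': array([ 0.54816784, -0.18028784, -0.95602855]), 'moment': array([ 0.00216432,  0.02850428, -0.01728987]), 'grip_force': 0.0, 'grip_width': 0.09433768646973084}
```

View pics/top0.png

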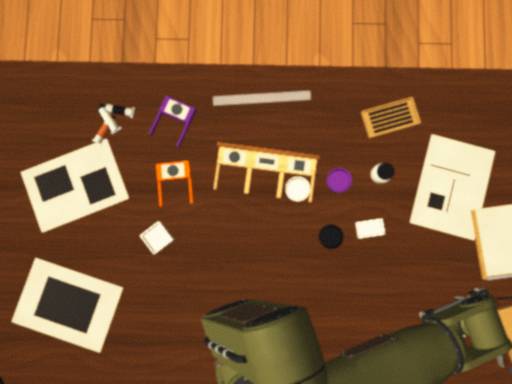

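View pics/scene0.png

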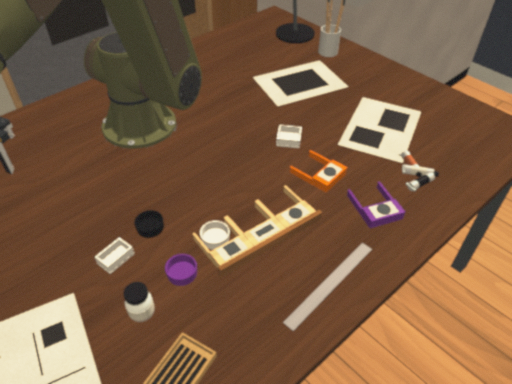

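The top view (up is +x, left is +y) shows the rack marks: round at px (234,157), oblong at (267,161), square at (300,165). The white round dish is at (298,189) in the square slot. The orange and purple look-alikes and the black and purple dishes stand apart. Next I'll measure these.

```bash
python3 - <<'E'
from h import *
c=load('top'); s=load('scene')
im=c['pixels'][125:260,190:400][:,:,::-1]; cv2.imwrite('pics/crop1.png',cv2.resize(im,None,fx=3.8,fy=3.8,interpolation=cv2.INTER_CUBIC))
im=s['pixels'][170:280,130:340][:,:,::-1]; cv2.imwrite('pics/crop2.png',cv2.resize(im,None,fx=3.8,fy=3.8,interpolation=cv2.INTER_CUBIC))
def blobs(c,m,box,amin):
    x0,x1,y0,y1=box; k=np.zeros_like(m,np.uint8); k[y0:y1,x0:x1]=m[y0:y1,x0:x1]
    n,l,st,ce=cv2.connectedComponentsWithStats(k)
    return [(st[i,4],st[i,:4].tolist(),ce[i].round(2)) for i in range(1,n) if st[i,4]>=amin]
for n,c,box in(('top',c,(205,400,135,250)),('scene',s,(90,330,180,330))):
    h=cv2.cvtColor(c['pixels'],cv2.COLOR_RGB2HSV); P=dep(c)
    w=(h[...,1]<60)&(h[...,2]>150)
    d=(h[...,2]<110)&(h[...,1]<110)
    for nm,m in(('white',w),('dark',d)):
        for a,b,ce in blobs(c,m,box,15):
            u,v=ce; print(n,nm,a,b,ce,[onz(c,u,v,z)[:2].round(4).tolist() for z in(.03,.034)],P[int(v+.5),int(u+.5)].round(3))
E
```

```text
top white 51 [224, 150, 6, 12] [226.24 155.75] [[0.6589, 0.1081], [0.6582, 0.1078]] [0.658 0.109 0.033]
top white 54 [238, 152, 7, 12] [241.83 157.83] [[0.6532, 0.0583], [0.6526, 0.0581]] [0.652 0.057 0.034]
top white 122 [256, 155, 22, 13] [266.89 161.11] [[0.6444, -0.0217], [0.6437, -0.0217]] [ 0.644 -0.022  0.037]
top white 46 [289, 159, 5, 11] [290.87 163.93] [[0.6369, -0.0981], [0.6363, -0.0979]] [ 0.637 -0.099  0.03 ]
top white 48 [305, 161, 5, 12] [307.02 166.25] [[0.6306, -0.1494], [0.63, -0.1491]] [ 0.631 -0.149  0.03 ]
top white 81 [372, 166, 13, 16] [376.65 174.78] [[0.608, -0.3699], [0.6075, -0.369]] [ 0.602 -0.362  0.069]
top white 420 [286, 177, 24, 24] [297.73 188.75] [[0.5582, -0.1211], [0.5578, -0.1208]] [ 0.56  -0.123  0.005]
top white 418 [356, 219, 29, 19] [369.92 227.84] [[0.4401, -0.3487], [0.44, -0.3479]] [ 0.44  -0.354  0.006]
top dark 56 [230, 153, 9, 8] [234.  156.5] [[0.657, 0.0833], [0.6563, 0.083]] [0.655 0.083 0.035]
top dark 28 [261, 160, 12, 3] [266.64 160.93] [[0.6449, -0.0209], [0.6443, -0.0209]] [ 0.644 -0.022  0.037]
top dark 52 [296, 162, 7, 8] [2
[... 1361 characters left out ...]
 [0.6575, 0.0821]] [0.658 0.082 0.033]
scene dark 622 [134, 210, 30, 28] [148.88 223.18] [[0.42, -0.2312], [0.4234, -0.2327]] [ 0.399 -0.221  0.005]
scene dark 52 [257, 226, 15, 9] [264.08 229.98] [[0.6434, -0.0195], [0.6458, -0.0218]] [ 0.648 -0.024  0.037]
scene dark 91 [225, 243, 14, 11] [231.41 248.14] [[0.6316, -0.1223], [0.6341, -0.1242]] [ 0.634 -0.126  0.036]
scene dark 23 [166, 275, 13, 11] [170.74 280.78] [[0.6091, -0.294], [0.6117, -0.2951]] [ 0.598 -0.288  0.011]
scene dark 22 [180, 278, 16, 8] [188.18 282.5 ] [[0.6411, -0.2659], [0.6435, -0.2672]] [ 0.626 -0.258  0.003]
scene dark 439 [124, 282, 24, 23] [135.22 292.91] [[0.581, -0.3754], [0.5836, -0.3763]] [ 0.622 -0.389  0.092]
```

View pics/crop1.png

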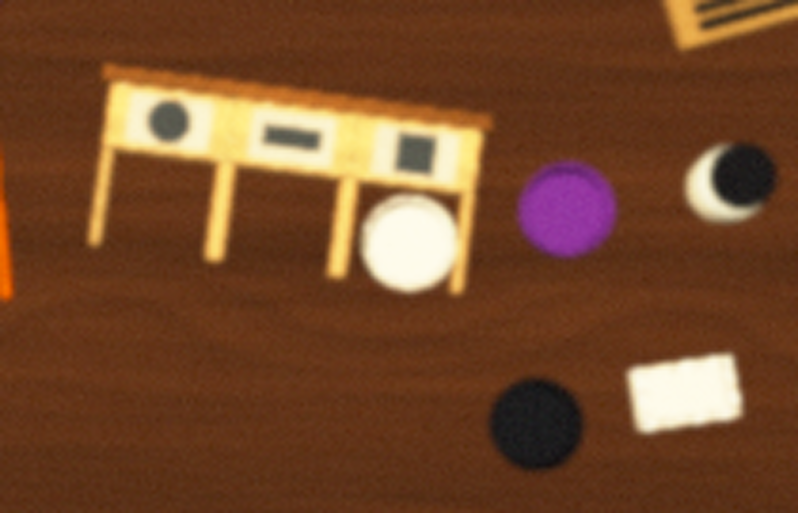

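View pics/crop2.png

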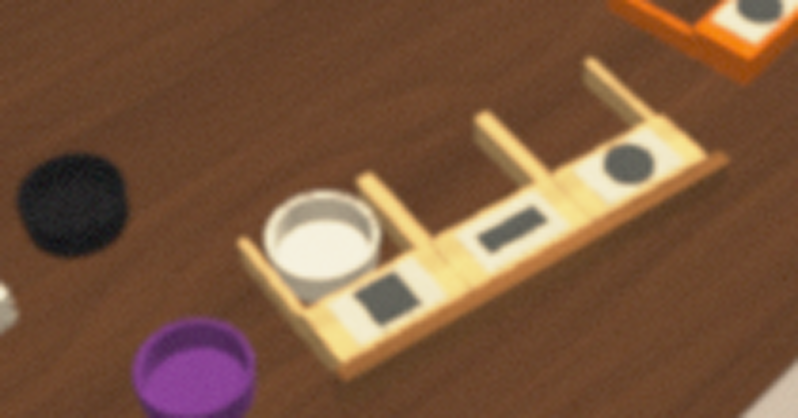

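The crops show the dish at crop-1 px (409,243), near the square slot's right wall and about 9 mm off its back wall. The round mark is at (168,121). The two mark distances come to 208 mm, which matches 2 × 104, and the heights from both views agree. I'll turn the tool to the rack's yaw (-0.1136) and travel to above the dish.

send_rows(motion=[[[0, 0, 0], [0, 0, 0.894], -0.5], [[0, 0, 0], [0, 0, 0.894], -0.5], [[0, 0, 0], [0, 0, 0.894], -0.5], [[0, 0, 0], [0, 0, 0.894], -0.5], [[0, 0, 0], [0, 0, 0.894], -0.5], [[0.6, -0.866, 0], [0, 0, 0], -0.5], [[0.6, -0.866, 0], [0, 0, 0], -0.5], [[0.6, -0.866, 0], [0, 0, 0], -0.5], [[0.6, -0.866, 0], [0, 0, 0], -0.5], [[0.6, -0.866, 0], [0, 0, 0], -0.5], [[0.6, -0.866, 0], [0, 0, 0], -0.5], [[0.6, -0.866, 0], [0, 0, 0], -0.5]], squeeze=5)

```text
time_s: 1.3
ee_pos: [0.3721, -0.334, 0.1749]
eef_rot: [-3.141, 0.0, -0.114]
force: [0.2, -0.6, 0.5]
grip_width: 0.0233
grip_force: 0.0
```

send_rows(motion=[[[0.6, -0.866, 0], [0, 0, 0], -0.5], [[0.6, -0.866, 0], [0, 0, 0], -0.5], [[0.6, -0.866, 0], [0, 0, 0], -0.5], [[0.6, -0.866, 0], [0, 0, 0], -0.5], [[0.6, -0.866, 0], [0, 0, 0], -0.5], [[0.6, -0.866, 0], [0, 0, 0], -0.5], [[0.6, -0.866, 0], [0, 0, 0], -0.5], [[0.6, -0.866, 0], [0, 0, 0], -0.5], [[0.6, -0.866, 0], [0, 0, 0], -0.5], [[0, 0, 0], [0, 0, 0], -0.5], [[0, 0, 0], [0, 0, 0], -0.5], [[0, 0, 0], [0, 0, 0], -0.5]])

```text
time_s: 2.5
ee_pos: [0.5584, -0.1218, 0.1749]
eef_rot: [3.142, 0.0, -0.114]
force: [-0.4, 1.2, 1.0]
grip_width: 0.0235
grip_force: 0.0
```

send_rows(motion=[[[0, 0, 0.9], [0, 0, 0], -0.5], [[0, 0, 0.9], [0, 0, 0], -0.5], [[0, 0, 0.9], [0, 0, 0], -0.5], [[0, 0, 0.9], [0, 0, 0], -0.5], [[0, 0, 0.4], [0, 0, 0], -0.5], [[0, 0, 0.2], [0, 0, 0], -0.5], [[0, 0, 0], [0, 0, 0], -0.5], [[0, 0, 0], [0, 0, 0], -0.5]])

```text
time_s: 3.3
ee_pos: [0.5595, -0.1215, 0.0503]
eef_rot: [3.141, -0.002, -0.114]
force: [-0.1, 0.1, -0.1]
grip_width: 0.0237
grip_force: 0.0
```

```bash
python3 - <<'E'
from h import *
c=snap('scene','s1.png'); im=c['pixels'][130:300,90:350][:,:,::-1]; cv2.imwrite('pics/s1c.png',cv2.resize(im,None,fx=3,fy=3,interpolation=cv2.INTER_CUBIC))
o=get_obs(); print(o['ee_pos'],o['force'])
E
```

```text
[ 0.55951313 -0.1214797   0.0502916 ] [-0.09008978 -0.51330576  0.39821182]
```

View pics/s1c.png

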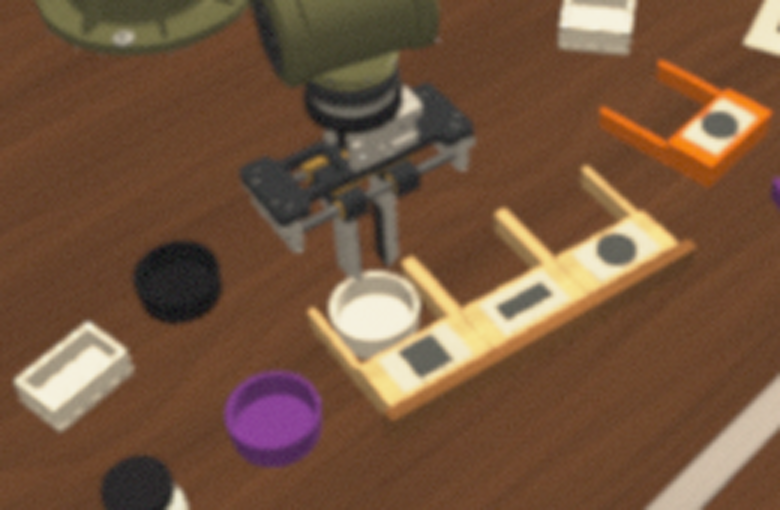

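The fingertips (crop px ~(370,270)) hang above the dish at 50 mm, consistent with being over its centre (dish at px (373,312)). I'll go in and open to a loose cage.

send_rows(motion=[[[0, 0, 0.3], [0, 0, 0], -0.5], [[0, 0, 0.3], [0, 0, 0], -0.5], [[0, 0, 0.3], [0, 0, 0], -0.5], [[0, 0, 0.2], [0, 0, 0], -0.5], [[0, 0, 0.1], [0, 0, 0], -0.5], [[0, 0, 0], [0, 0, 0], -0.3], [[0, 0, 0], [0, 0, 0], -0.3], [[0, 0, 0], [0, 0, 0], -0.3], [[0, 0, 0], [0, 0, 0], -0.3]])

```text
time_s: 4.25
ee_pos: [0.5591, -0.1213, 0.0134]
eef_rot: [3.141, -0.001, -0.114]
force: [-0.7, -0.9, -0.1]
grip_width: 0.0328
grip_force: 0.0
```

send_rows(motion=[[[-0.1, 0, 0], [0, 0, 0], -0.3], [[-0.15, -0.02, 0], [0, 0, 0], -0.3], [[-0.15, -0.02, 0], [0, 0, 0], -0.3], [[-0.15, -0.02, 0], [0, 0, 0], -0.3], [[-0.15, -0.02, 0], [0, 0, 0], -0.3], [[-0.15, -0.02, 0], [0, 0, 0], -0.3], [[-0.15, -0.02, 0], [0, 0, 0], -0.3], [[-0.15, -0.02, 0], [0, 0, 0], -0.3], [[-0.15, -0.02, 0], [0, 0, 0], -0.3], [[-0.15, -0.02, 0], [0, 0, 0], -0.3], [[-0.15, -0.02, 0], [0, 0, 0], -0.3], [[-0.15, 0, 0], [0, 0, 0], -0.3]])

```text
time_s: 5.45
ee_pos: [0.5071, -0.1092, 0.013]
eef_rot: [-3.142, -0.0, -0.114]
force: [-0.1, 0.4, 0.1]
grip_width: 0.0329
grip_force: 0.0
```

send_rows(motion=[[[-0.15, 0, 0], [0, 0, 0], -0.3], [[-0.15, 0, 0], [0, 0, 0], -0.3], [[-0.15, 0, 0], [0, 0, 0], -0.3], [[-0.15, 0, 0], [0, 0, 0], -0.3], [[-0.15, 0, 0], [0, 0, 0], -0.3], [[-0.15, 0, 0], [0, 0, 0], -0.3], [[-0.15, 0, 0], [0, 0, 0], -0.3], [[-0.15, 0, 0], [0, 0, 0], -0.3], [[-0.15, 0, 0], [0, 0, 0], -0.3], [[-0.15, 0, 0], [0, 0, 0], -0.3], [[-0.1, 0, 0], [0, 0, 0], -0.3], [[0, 0, 0], [0, 0, 0], -0.3]])

```text
time_s: 6.65
ee_pos: [0.4595, -0.1038, 0.0131]
eef_rot: [-3.142, 0.0, -0.114]
force: [-0.4, 0.0, 0.8]
grip_width: 0.0327
grip_force: 0.0
```

```bash
python3 - <<'E'
from h import *
c=snap('scene','s2.png'); im=c['pixels'][130:300,90:350][:,:,::-1]; cv2.imwrite('pics/s2c.png',cv2.resize(im,None,fx=3,fy=3,interpolation=cv2.INTER_CUBIC))
o=get_obs(); print(o['ee_pos'],o['force'])
E
```

```text
[ 0.45971372 -0.10388242  0.01312664] [-0.04603858 -0.37540558  0.51339521]
```

View pics/s2c.png

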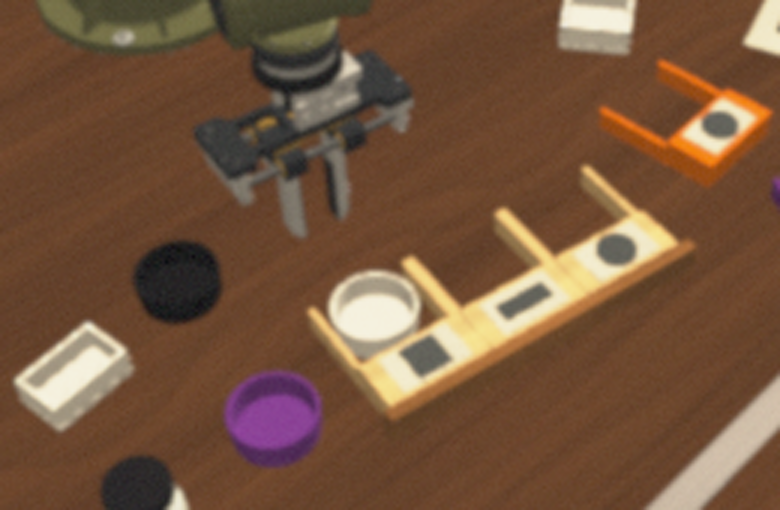

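The dish at crop px (373,312) has not moved, though the fingers have. I'll check the tip height in the image against the reported TCP.

```bash
python3 - <<'E'
from h import *
c=load('scene'); P=dep(c)
e=get_obs()['ee_pos']
for z in (.013,.03,.045): print(z,(cv2.projectPoints(np.array([[e[0],e[1],z]]),c['rvec'],c['tvec'],np.array([[c['fx'],0,c['cx']],[0,c['fy'],c['cy']],[0,0,1.]]),None)[0].ravel()-[90,130])*3)
# points near fingers
for u,v in((300,228),(296,222),(340,210),(344,200),(290,200),(338,180),(230,200)): print(u,v,P[130+v//3,90+u//3].round(3))
m=(abs(P[...,0]-e[0])<.05)&(abs(P[...,1]-e[1])<.06)&(P[...,2]>.004)&(P[...,2]<.09)
for lo in range(4,90,6):
    k=m&(P[...,2]*1000>=lo)&(P[...,2]*1000<lo+6); print(lo,k.sum(),P[k].mean(0).round(3) if k.any() else '',P[k][:,1].min().round(3) if k.any() else'',P[k][:,1].max().round(3) if k.any() else '')
E
```

```text
0.013 [319.55538317 245.75690443]
0.03 [317.96390553 233.28746395]
0.045 [316.53412416 222.08493536]
300 228 [ 0.466 -0.126  0.058]
296 222 [ 0.466 -0.131  0.069]
340 210 [ 0.471 -0.086  0.057]
344 200 [ 0.474 -0.083  0.073]
290 200 [ 0.464 -0.132  0.099]
338 180 [ 0.47  -0.085  0.094]
230 200 [ 0.34  -0.125 -0.001]
4 51 [ 0.461 -0.106  0.005] -0.163 -0.045
10 0   
16 0   
22 0   
28 0   
34 0   
40 4 [ 0.463 -0.094  0.045] -0.12 -0.085
46 11 [ 0.466 -0.092  0.05 ] -0.126 -0.077
52 21 [ 0.466 -0.108  0.055] -0.131 -0.077
58 20 [ 0.465 -0.101  0.061] -0.132 -0.074
64 17 [ 0.466 -0.107  0.067] -0.132 -0.075
70 23 [ 0.465 -0.106  0.073] -0.132 -0.077
76 26 [ 0.466 -0.104  0.079] -0.131 -0.078
82 17 [ 0.463 -0.107  0.085] -0.131 -0.077
88 7 [ 0.468 -0.096  0.089] -0.131 -0.077
```

The camera puts the fingertips at z≈0.043 while the state reports 0.013. The fingers therefore passed over the rim without touching it, and nothing was disturbed. I'll go back over the dish and recheck the tip height at the narrow opening before going lower.

send_rows(motion=[[[0, 0, -0.7], [0, 0, 0], -0.5], [[0.5, 0.1, 0], [0, 0, 0], -0.5], [[0.5, 0.1, 0], [0, 0, 0], -0.5], [[0.5, 0, 0], [0, 0, 0], -0.5], [[0.5, 0, 0], [0, 0, 0], -0.5], [[0.5, 0, 0], [0, 0, 0], -0.5], [[0.5, 0, 0], [0, 0, 0], -0.5], [[0.3, 0, 0], [0, 0, 0], -0.5], [[0, 0, 0], [0, 0, 0], -0.5], [[0, 0, 0], [0, 0, 0], -0.5]])

```text
time_s: 7.7
ee_pos: [0.557, -0.121, 0.0338]
eef_rot: [-3.142, 0.001, -0.114]
force: [0.4, -0.5, 0.4]
grip_width: 0.0234
grip_force: 0.0
```

```bash
cat > tip.py <<'E'
from h import *
e=get_obs()['ee_pos']; print(e,get_obs()['grip_width'])
# two-view check: lowest grey finger depth points near the tool
for n in('scene','top'):
    c=snap(n,'tip_%s.png'%n); P=dep(c)
    m=(abs(P[...,0]-e[0])<.03)&(abs(P[...,1]-e[1])<.04)&(P[...,2]>.036)&(P[...,2]<.14)
    q=P[m]; 
    for lo in range(36,140,8):
        k=q[(q[:,2]*1000>=lo)&(q[:,2]*1000<lo+8)]
        if len(k): print(n,lo,len(k),k[:,2].min().round(4),k.mean(0).round(3),k[:,:2].min(0).round(3),k[:,:2].max(0).round(3))
E
python3 tip.py
```

```text
[ 0.556996   -0.12095291  0.03381726] 0.023420380689855788
scene 60 3 0.0632 [ 0.56  -0.106  0.065] [ 0.553 -0.108] [ 0.568 -0.105]
scene 68 21 0.0688 [ 0.563 -0.122  0.072] [ 0.545 -0.144] [ 0.569 -0.102]
scene 76 34 0.0761 [ 0.562 -0.121  0.08 ] [ 0.546 -0.145] [ 0.57  -0.098]
scene 84 31 0.0843 [ 0.562 -0.123  0.088] [ 0.546 -0.144] [ 0.57  -0.097]
scene 92 31 0.0921 [ 0.563 -0.121  0.095] [ 0.547 -0.145] [ 0.571 -0.097]
scene 100 36 0.1002 [ 0.562 -0.121  0.104] [ 0.55  -0.144] [ 0.571 -0.096]
scene 108 25 0.1082 [ 0.561 -0.129  0.112] [ 0.547 -0.146] [ 0.571 -0.098]
scene 116 33 0.116 [ 0.562 -0.123  0.12 ] [ 0.548 -0.145] [ 0.57  -0.099]
scene 124 38 0.124 [ 0.563 -0.123  0.128] [ 0.549 -0.145] [ 0.572 -0.098]
scene 132 27 0.1322 [ 0.563 -0.121  0.136] [ 0.552 -0.145] [ 0.572 -0.098]
```

Both readings give a constant +30 mm offset (reported 0.034, tips seen at 0.064). I'll descend 48 mm to a true height of about 0.016, checking the force.

send_rows(motion=[[[0, 0, 0.4], [0, 0, 0], -0.5], [[0, 0, 0.4], [0, 0, 0], -0.5], [[0, 0, 0.3], [0, 0, 0], -0.5], [[0, 0, 0.2], [0, 0, 0], -0.5], [[0, 0, 0.15], [0, 0, 0], -0.5], [[0, 0, 0.15], [0, 0, 0], -0.5], [[0, 0, 0], [0, 0, 0], -0.5], [[0, 0, 0], [0, 0, 0], -0.5]])

```text
time_s: 8.6
ee_pos: [0.5576, -0.1211, -0.0138]
eef_rot: [3.142, -0.0, -0.114]
force: [0.1, 0.1, 0.2]
grip_width: 0.023
grip_force: 0.0
```

No contact, as predicted. I'll go 3 mm lower, widen to the cage and drag out.

send_rows(motion=[[[0, 0, 0.1], [0, 0, 0], -0.5], [[0, 0, 0], [0, 0, 0], -0.3], [[0, 0, 0], [0, 0, 0], -0.3], [[0, 0, 0], [0, 0, 0], -0.3], [[-0.1, 0, 0], [0, 0, 0], -0.3], [[-0.1, -0.02, 0], [0, 0, 0], -0.3], [[-0.1, -0.02, 0], [0, 0, 0], -0.3], [[-0.1, -0.02, 0], [0, 0, 0], -0.3], [[-0.1, -0.02, 0], [0, 0, 0], -0.3], [[-0.1, -0.02, 0], [0, 0, 0], -0.3], [[-0.1, -0.02, 0], [0, 0, 0], -0.3], [[-0.1, -0.02, 0], [0, 0, 0], -0.3]])

```text
time_s: 9.8
ee_pos: [0.5339, -0.1141, -0.0169]
eef_rot: [3.142, -0.0, -0.114]
force: [0.5, -1.1, -0.2]
grip_width: 0.033
grip_force: 0.5
```

```bash
python3 - <<'E'
from h import *
a=cv2.imread('pics/tip_scene.png'); c=snap('scene','s3.png'); b=c['pixels'][:,:,::-1]
im=b[130:300,90:350]; cv2.imwrite('pics/s3c.png',cv2.resize(im,None,fx=3,fy=3,interpolation=cv2.INTER_CUBIC))
o=get_obs(); print(o['ee_pos'],o['force'],o['grip_width'])
E
```

```text
[ 0.53350591 -0.113925   -0.0169683 ] [ 1.27488088 -0.5907045   0.0749463 ] 0.032686630350457
```

View pics/s3c.png

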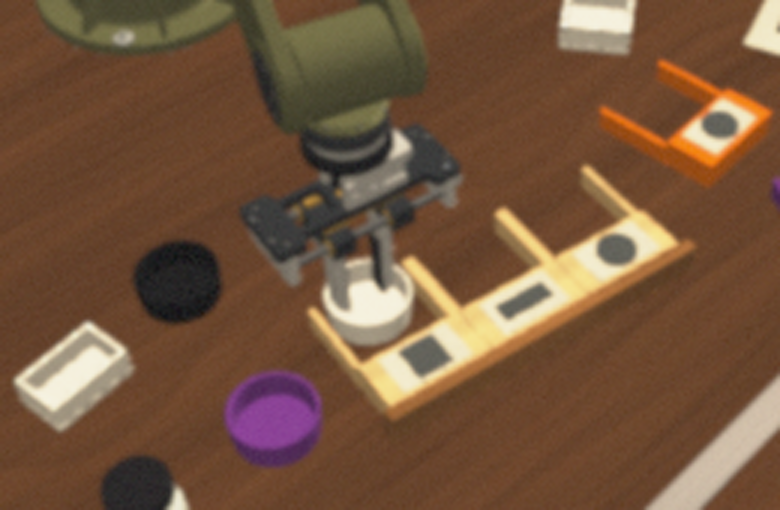

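The dish is now dragged by the cage: it moved to crop px (368,303) with the fingers inside. I'll continue out of the slot and then across.

send_rows(motion=[[[-0.2, 0, 0], [0, 0, 0], -0.3], [[-0.2, 0, 0], [0, 0, 0], -0.3], [[-0.2, 0, 0], [0, 0, 0], -0.3], [[-0.2, 0, 0], [0, 0, 0], -0.3], [[-0.2, 0, 0], [0, 0, 0], -0.3], [[-0.2, 0, 0], [0, 0, 0], -0.3], [[-0.2, 0, 0], [0, 0, 0], -0.3], [[-0.2, 0, 0], [0, 0, 0], -0.3], [[-0.2, 0, 0], [0, 0, 0], -0.3], [[-0.2, 0, 0], [0, 0, 0], -0.3], [[-0.2, 0, 0], [0, 0, 0], -0.3], [[-0.3, 0, 0], [0, 0, 0], -0.3]])

```text
time_s: 11.05
ee_pos: [0.4591, -0.1056, -0.017]
eef_rot: [3.142, -0.0, -0.114]
force: [1.5, 0.3, 0.6]
grip_width: 0.0331
grip_force: 0.7
```

send_rows(motion=[[[0, 0, 0], [0, 0, 0], -0.3], [[0, -0.1, 0], [0, 0, 0], -0.3], [[0, -0.2, 0], [0, 0, 0], -0.3], [[0, -0.25, 0], [0, 0, 0], -0.3], [[0, -0.25, 0], [0, 0, 0], -0.3], [[0, -0.25, 0], [0, 0, 0], -0.3], [[0, -0.25, 0], [0, 0, 0], -0.3], [[0, -0.25, 0], [0, 0, 0], -0.3], [[0, -0.25, 0], [0, 0, 0], -0.3], [[0, -0.25, 0], [0, 0, 0], -0.3], [[0, -0.25, 0], [0, 0, 0], -0.3], [[0, -0.25, 0], [0, 0, 0], -0.3]])

```text
time_s: 12.25
ee_pos: [0.4683, -0.029, -0.0169]
eef_rot: [-3.142, -0.0, -0.114]
force: [0.1, -0.8, -0.5]
grip_width: 0.033
grip_force: 0.7
```

```bash
cat > dish.py <<'E'
from h import *
o=get_obs(); e=o['ee_pos']; O=np.array([.5913,.0901]); X=np.array([.9936,-.1133]); Y=np.array([.1133,.9936])
f=lambda p:((p[:2]-O)@X, (p[:2]-O)@Y)
print('tcp',e.round(4),'rack(round slot)',np.round(f(e),4),'F',o['force'].round(1),o['time_s'])
for n in('top','scene'):
    c=snap(n,n+'_d.png'); P=dep(c); h=cv2.cvtColor(c['pixels'],cv2.COLOR_RGB2HSV)
    k=(h[...,1]<60)&(h[...,2]>140)&(abs(P[...,2]-.029)<.004)&(np.hypot(P[...,0]-e[0],P[...,1]-e[1])<.055)
    q=P[k]
    if len(q)>8:
        A=np.c_[2*q[:,:2],np.ones(len(q))]; s=np.linalg.lstsq(A,(q[:,:2]**2).sum(1),rcond=None)[0]
        print(n,len(q),'centre',s[:2].round(4),'rack',np.round(f(s[:2]),4),'r',np.sqrt(s[2]+s[:2]@s[:2]).round(4),'z',q[:,2].mean().round(4))
E
python3 dish.py
```

```text
tcp [ 0.4683 -0.029  -0.0169] rack(round slot) [-0.1087 -0.1323] F [ 0.1 -0.8 -0.5] 12.25
scene 107 centre [ 0.4697 -0.032 ] rack [-0.107  -0.1351] r 0.0352 z 0.0291
```

The dish follows flat: rim z is 0.029 and its rack position is (-0.107,-0.135). I'll keep moving across.

send_rows(motion=[[[0, -0.3, 0], [0, 0, 0], -0.3], [[0, -0.3, 0], [0, 0, 0], -0.3], [[0, -0.3, 0], [0, 0, 0], -0.3], [[0, -0.3, 0], [0, 0, 0], -0.3], [[0, -0.3, 0], [0, 0, 0], -0.3], [[0, -0.3, 0], [0, 0, 0], -0.3], [[0, -0.3, 0], [0, 0, 0], -0.3], [[0, -0.3, 0], [0, 0, 0], -0.3], [[0, -0.3, 0], [0, 0, 0], -0.3], [[0, -0.3, 0], [0, 0, 0], -0.3], [[0, -0.3, 0], [0, 0, 0], -0.3], [[0, -0.3, 0], [0, 0, 0], -0.3]])

```text
time_s: 13.55
ee_pos: [0.4805, 0.0784, -0.0169]
eef_rot: [-3.142, 0.0, -0.114]
force: [0.0, -1.1, 0.2]
grip_width: 0.0326
grip_force: 0.5
```

send_rows(motion=[[[0, -0.3, 0], [0, 0, 0], -0.3], [[0, -0.3, 0], [0, 0, 0], -0.3], [[0, -0.3, 0], [0, 0, 0], -0.3], [[0, 0, 0], [0, 0, 0], -0.3], [[0, 0.1, 0], [0, 0, 0], -0.3], [[0, 0, 0], [0, 0, 0], -0.3]])

```text
time_s: 14.15
ee_pos: [0.4831, 0.1011, -0.017]
eef_rot: [3.142, 0.0, -0.114]
force: [0.2, 0.4, 0.1]
grip_width: 0.0328
grip_force: 0.0
```

```bash
python3 dish.py
```

```text
tcp [ 0.4831  0.1011 -0.017 ] rack(round slot) [-0.1087 -0.0014] F [0.2 0.4 0.1] 14.15
scene 92 centre [0.4849 0.1026] rack [-0.1072  0.0003] r 0.0357 z 0.0288
```

send_rows(motion=[[[0.2, 0, 0], [0, 0, 0], -0.3], [[0.3, 0, 0], [0, 0, 0], -0.3], [[0.3, 0, 0], [0, 0, 0], -0.3], [[0.3, 0, 0], [0, 0, 0], -0.3], [[0.3, 0, 0], [0, 0, 0], -0.3], [[0.3, 0, 0], [0, 0, 0], -0.3], [[0.3, 0, 0], [0, 0, 0], -0.3], [[0.3, 0, 0], [0, 0, 0], -0.3], [[0.3, 0, 0], [0, 0, 0], -0.3], [[0.3, 0, 0], [0, 0, 0], -0.3], [[0.2, 0, 0], [0, 0, 0], -0.3], [[0.1, 0, 0], [0, 0, 0], -0.3]])

```text
time_s: 15.45
ee_pos: [0.5791, 0.0905, -0.017]
eef_rot: [3.142, -0.0, -0.114]
force: [-2.5, -1.1, 1.1]
grip_width: 0.0329
grip_force: 1.3
```

```bash
python3 dish.py
```

```text
tcp [ 0.5791  0.0905 -0.017 ] rack(round slot) [-0.0122 -0.001 ] F [-2.5 -1.1  1.1] 15.45
scene 93 centre [0.5712 0.092 ] rack [-0.0202 -0.0004] r 0.0357 z 0.0289
```

send_rows(motion=[[[0.08, 0, 0], [0, 0, 0], -0.3], [[0.08, 0, 0], [0, 0, 0], -0.3], [[0.08, 0, 0], [0, 0, 0], -0.3], [[0, 0, 0], [0, 0, 0], -0.3]])

```text
time_s: 15.95
ee_pos: [0.586, 0.0898, -0.017]
eef_rot: [3.142, -0.0, -0.114]
force: [-0.1, -0.4, 0.4]
grip_width: 0.0329
grip_force: 0.3
```

```bash
python3 dish.py
```

```text
tcp [ 0.586   0.0898 -0.017 ] rack(round slot) [-0.0052 -0.0009] F [-0.1 -0.4  0.4] 15.95
scene 93 centre [0.5831 0.0906] rack [-0.0082 -0.0004] r 0.0353 z 0.0288
```

send_rows(motion=[[[0.08, 0, 0], [0, 0, 0], -0.3], [[0.08, 0, 0], [0, 0, 0], -0.3], [[0.06, 0, 0], [0, 0, 0], -0.3], [[0, 0, 0], [0, 0, 0], -0.3]])

```text
time_s: 16.45
ee_pos: [0.5925, 0.089, -0.017]
eef_rot: [-3.142, -0.0, -0.114]
force: [-0.1, 0.3, 0.1]
grip_width: 0.033
grip_force: 0.4
```

```bash
python3 dish.py
```

```text
tcp [ 0.5925  0.089  -0.017 ] rack(round slot) [ 0.0014 -0.0009] F [-0.1  0.3  0.1] 16.45
scene 104 centre [0.5938 0.0905] rack [0.0024 0.0007] r 0.0371 z 0.0291
```

send_rows(motion=[[[0.05, 0, 0], [0, 0, 0], -0.3], [[0.05, 0, 0], [0, 0, 0], -0.3], [[0, 0, 0], [0, 0, 0], -0.3]])

```text
time_s: 16.85
ee_pos: [0.5954, 0.0887, -0.017]
eef_rot: [-3.142, -0.0, -0.114]
force: [-0.2, -0.1, -0.2]
grip_width: 0.0327
grip_force: 0.5
```

```bash
python3 dish.py
```

```text
tcp [ 0.5954  0.0887 -0.017 ] rack(round slot) [ 0.0043 -0.0009] F [-0.2 -0.1 -0.2] 16.85
scene 98 centre [0.6006 0.0897] rack [0.0093 0.0006] r 0.037 z 0.0292
```

The ledge is biasing the vision fit here, so I'll push in small steps until the wall shows up as force.

send_rows(motion=[[[0.04, 0, 0], [0, 0, 0], -0.3], [[0.04, 0, 0], [0, 0, 0], -0.3], [[0, 0, 0], [0, 0, 0], -0.3]])

```text
time_s: 17.25
ee_pos: [0.5978, 0.0884, -0.017]
eef_rot: [-3.142, -0.0, -0.114]
force: [-1.5, -0.1, 0.5]
grip_width: 0.0329
grip_force: 0.5
```

send_rows(motion=[[[0.04, 0, 0], [0, 0, 0], -0.3], [[0.03, 0, 0], [0, 0, 0], -0.3], [[0, 0, 0], [0, 0, 0], -0.3]])

```text
time_s: 17.55
ee_pos: [0.5999, 0.0882, -0.017]
eef_rot: [-3.142, -0.0, -0.114]
force: [-0.6, 0.6, 0.1]
grip_width: 0.0327
grip_force: 0.6
```

send_rows(motion=[[[0.03, 0, 0], [0, 0, 0], -0.3], [[0, 0, 0], [0, 0, 0], -0.3]])

```text
time_s: 17.75
ee_pos: [0.6007, 0.0881, -0.0169]
eef_rot: [-3.142, -0.0, -0.114]
force: [-1.5, -0.2, 0.3]
grip_width: 0.0328
grip_force: 0.6
```

send_rows(motion=[[[0.03, 0, 0], [0, 0, 0], -0.3], [[0, 0, 0], [0, 0, 0], -0.3]])

```text
time_s: 17.95
ee_pos: [0.6016, 0.088, -0.0169]
eef_rot: [-3.142, -0.0, -0.114]
force: [-0.8, -0.4, 0.5]
grip_width: 0.0327
grip_force: 0.6
```

```bash
python3 - <<'E'
from h import *
c=snap('scene','s4.png'); b=c['pixels'][:,:,::-1]
cv2.imwrite('pics/s4c.png',cv2.resize(b[170:270,200:340],None,fx=5.5,fy=5.5,interpolation=cv2.INTER_CUBIC))
o=get_obs(); print(o['ee_pos'],o['force'],o['grip_width'])
E
```

```text
[ 0.6015714   0.08799941 -0.01696971] [-1.14467948 -0.25102102  1.04886618] 0.03284910723370372
```

View pics/s4c.png

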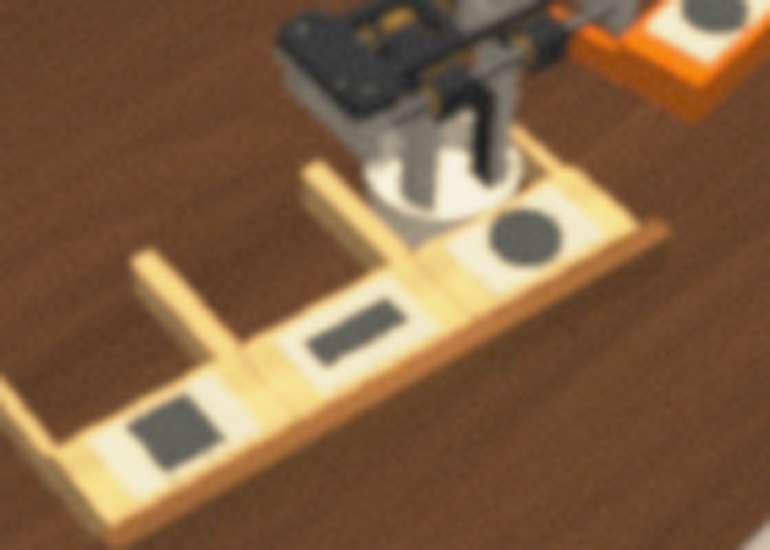

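The dish rim (px ~(440,185)) is very close to the ledge edge, but the force still only shows sliding friction. I'll step on until contact.

send_rows(motion=[[[0.03, 0, 0], [0, 0, 0], -0.3], [[0, 0, 0], [0, 0, 0], -0.3]])

```text
time_s: 18.2
ee_pos: [0.6025, 0.0879, -0.0169]
eef_rot: [-3.142, -0.0, -0.114]
force: [-0.7, 0.0, -0.3]
grip_width: 0.0329
grip_force: 0.6
```

send_rows(motion=[[[0.03, 0, 0], [0, 0, 0], -0.3], [[0, 0, 0], [0, 0, 0], -0.3]])

```text
time_s: 18.4
ee_pos: [0.6031, 0.0878, -0.017]
eef_rot: [3.142, 0.001, -0.114]
force: [-3.2, -0.7, 0.1]
grip_width: 0.0326
grip_force: 1.7
```

send_rows(motion=[[[0.03, 0, 0], [0, 0, 0], -0.3], [[0, 0, 0], [0, 0, 0], -0.3]])

```text
time_s: 18.6
ee_pos: [0.6035, 0.0878, -0.0171]
eef_rot: [3.141, 0.002, -0.114]
force: [-6.7, 1.5, 3.1]
grip_width: 0.0328
grip_force: 3.4
```

The force rises firmly (-3.2, then -6.7 N) while the motion stalls, so the dish is against the back wall. I'll back off inside the dish, narrow the fingers and lift out.

send_rows(motion=[[[-0.1, 0, 0], [0, 0, 0], -0.3], [[-0.13, 0, 0], [0, 0, 0], -0.3], [[0, 0, 0], [0, 0, 0], -0.6], [[0, 0, 0], [0, 0, 0], -0.6], [[0, 0, 0], [0, 0, 0], -0.6], [[0, 0, -0.2], [0, 0, 0], -0.6], [[0, 0, -0.4], [0, 0, 0], -0.6], [[0, 0, -0.6], [0, 0, 0], -0.6], [[0, 0, -0.8], [0, 0, 0], -0.6], [[0, 0, -0.8], [0, 0, 0], -0.6], [[0, 0, -0.8], [0, 0, 0], -0.6]])

```text
time_s: 19.7
ee_pos: [0.5975, 0.0885, 0.0932]
eef_rot: [-3.141, -0.001, -0.114]
force: [0.1, -0.6, 0.5]
grip_width: 0.0187
grip_force: 0.0
```

send_rows(motion=[[[-1, 0, -0.5], [0, 0, 0], -0.6], [[-1, 0, -0.5], [0, 0, 0], -0.6], [[-1, 0, -0.5], [0, 0, 0], -0.6], [[-1, 0, 0], [0, 0, 0], -0.6], [[-1, 0, 0], [0, 0, 0], -0.6], [[-1, 0, 0], [0, 0, 0], -0.6], [[0, 0, 0], [0, 0, 0], -0.6], [[0, 0, 0], [0, 0, 0], -0.6]])

```text
time_s: 20.5
ee_pos: [0.419, 0.109, 0.1373]
eef_rot: [-3.141, -0.002, -0.113]
force: [0.5, 0.3, -0.2]
grip_width: 0.0186
grip_force: 0.0
```

```bash
python3 - <<'E'
from h import *
c=snap('top','t5.png'); s=snap('scene','s5.png')
a=cv2.resize(c['pixels'][140:215,205:330],None,fx=6,fy=6,interpolation=cv2.INTER_CUBIC)[:290]
b=cv2.resize(s['pixels'][190:270,190:330],None,fx=5.36,fy=5.36,interpolation=cv2.INTER_CUBIC)[:300,:750]
cv2.imwrite('pics/c5.png',np.vstack([a,b])[:,:,::-1])
h=cv2.cvtColor(c['pixels'],cv2.COLOR_RGB2HSV); O=np.array([.5913,.0901]); X=np.array([.9936,-.1133]); Y=np.array([.1133,.9936])
w=((h[...,1]<60)&(h[...,2]>150)).astype(np.uint8); n,l,st,ce=cv2.connectedComponentsWithStats(w)
for i in range(1,n):
    u,v=ce[i]
    if 15<st[i,4]<700 and 130<v<260 and 130<u<400: p=onz(c,u,v,.03)[:2]; print(st[i].tolist(),ce[i].round(1),p.round(4),'rack',((p-O)@X).round(4),((p-O)@Y).round(4))
print(get_obs()['ee_pos'],get_obs()['force'])
E
```

```text
[224, 150, 7, 12, 51] [226.2 155.6] [0.6594 0.1082] rack 0.0656 0.0257
[238, 152, 7, 12, 55] [241.8 157.7] [0.6536 0.0584] rack 0.0655 -0.0245
[256, 155, 22, 13, 121] [267. 161.] [ 0.6446 -0.0219] rack 0.0656 -0.1053
[289, 159, 5, 12, 46] [290.8 164.1] [ 0.6364 -0.098 ] rack 0.0661 -0.1817
[305, 161, 5, 12, 47] [307.  166.3] [ 0.6305 -0.1493] rack 0.0661 -0.2334
[177, 164, 6, 11, 40] [180.4 169.1] [0.6128 0.2528] rack 0.003 0.1641
[163, 166, 5, 11, 40] [164.5 171.2] [0.605  0.3032] rack -0.0105 0.2132
[220, 166, 24, 23, 391] [232.3 177.5] [0.5895 0.087 ] rack -0.0015 -0.0033
[373, 166, 12, 16, 80] [376.6 174.8] [ 0.6077 -0.3696] rack 0.0684 -0.4549
[356, 219, 29, 19, 418] [369.9 227.8] [ 0.4401 -0.3487] rack -0.1005 -0.4531
[141, 222, 32, 31, 524] [156.5 237. ] [0.3964 0.3193] rack -0.2196 0.2056
[0.4193442  0.10885326 0.13662078] [-0.25062802  0.48165404 -0.68006016]
```

View pics/c5.png

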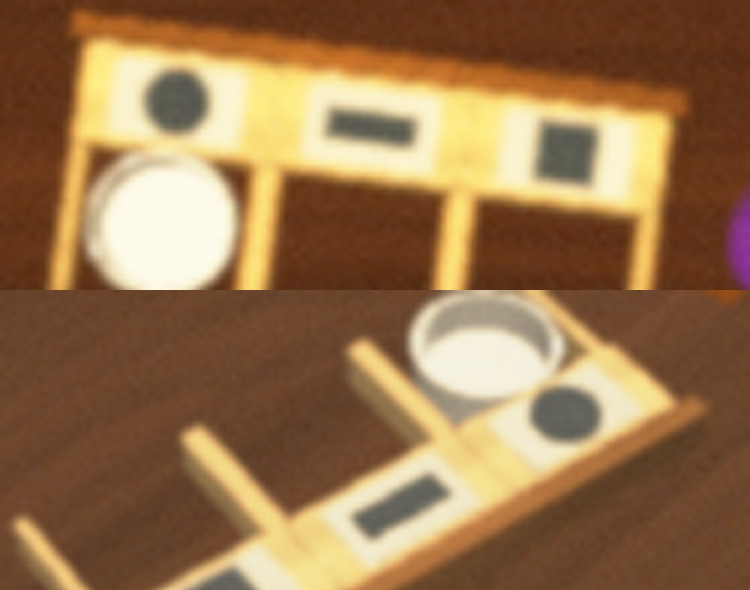

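The views show the round dish (top px (232,177)) flat and touching the back wall of the round-marked slot, about 1 mm from home. The white dishes and jar read at the same pixels as at the start. I'll hand it in.

```bash
python3 -c "
from station import *
print(hand_in())"
```

```text
the job is handed in; nothing more can be done
None
```

The round dish now sits flat against the back wall of the round-marked slot; it was slid there without being lifted or tipped, the other dishes and the jar did not move, and the job was handed in at about 20.5 s of the 56 s allowed.

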